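Clamp the tube rack on the bench shaker

ROBOT

A 7-joint arm with a two-finger parallel gripper is mounted at the origin on the work surface. World frame = base frame: x ahead of the robot, y to its left, z up, the work surface at z = 0. Lengths are in m, angles in rad, forces in N, time in s.
With the tool pointing down it reaches from about 0.425 to 0.925 m from the base axis. Payload 6.8 kg.
Tool frame: the origin (TCP) lies on the front face of the gripper's body, between the roots of the fingers; the fingertips stand 73 mm ahead of it and the grasp point (between the pads) lies 54 mm ahead of it (bot.finger_overhang is the z of the fingertips in the tool frame, in m); z points along the fingers, y is the line along which they close (so a half turn about z gives the same grasp; the last joint's range is limited). The gripper opens to 85 mm and grips with 20 to 120 N. Pads are 22 mm wide; open, the fingers measure 114 mm over their backs; the gripper's body (76 mm by 85 mm) begins 54 mm behind the grasp point. The pads swing forward as they close: fully open they stand 13 mm farther back than shut.
Start: joints at [-1.426, 0.477, 0.022, 1.555, -0.011, 1.109, -0.083], TCP at [0.169, 0.654, 0.304] pointing down, gripper open.
Joint ranges: [-2.96, 2.96], [-0.34, 2.1], [-1.41, 1.46], [0.24, 2.44], [-1.37, 4.51], [0.17, 1.92], [-2.96, 2.96]. Speed limits (rad/s): [2.39, 2.39, 3.14, 3.14, 3.14, 3.14, 3.14].

INTERFACE

Orientations are given as a unit quaternion [w, x, y, z].
In Python, from station import bot gives the robot as it stands.
- The arm moves only by the tool servo_tool, never from a script. Its argument "motion" is one flat list of numbers, 7 for each row, row after row: the shift along the tool's x, y, z as a fraction of full scale, then the turn, a rotation vector about the tool's x, y, z as a fraction of full scale, then the closure, from 0 (fully open) to 1 (shut). In form: [tx, ty, tz, ax, ay, az, gripper, tx, ty, tz, ax, ay, az, gripper, ...]. A call has 1 to 5 rows; each row shifts and turns the commanded pose from where the row before left it, along the tool's axes as they then stand; what a row does not reach is not made up. Full scale, the value 1, is 0.02 m for a shift and 0.15 rad for a turn. A row lasts 1/8 s, in which the tool goes at most 62.5 mm and 10.7 degrees, less where a joint would pass 70% of its speed; a pose out of reach is approached as far as the arm can. A call with a number of a shift or a turn outside -1 to 1 is refused whole. A call with a gripper value outside its range is refused whole. The fingers move at their own pace and stop on an object; "grip_force" is the grip in N (left out, the last holds). Time passes only in rows, so rows that do not move let the fingers close. It gives the time, the measured TCP pose, the force, the opening and the grip force at its end, in the units of the state.
- bot.get_obs(): the state, without advancing time (a new reading comes with each control period).
- bot.read_camera(name): name is "scene" or "top"; returns the picture (480x640x3 uint8, red, green, blue); there is no depth.
- bot.get_calibration(name): a dict with "mtx" (3x3 intrinsics, pixels), "k1" (the pictures are not rectified: a ray, as slopes to the right and down, at radius r is drawn at 1 + k1 r^2 times it, then the intrinsics apply), "rvec" (rotation vector, rad) and "tvec" (3), from world to camera coordinates, as OpenCV has them. Camera axes: x right, y down, z forward; pixel columns grow to the right and rows downward; lengths in m; the calibration is good to about 2 mm. A picture is of the moment at which its call begins. get_calibration takes no time and is no camera call.
- bot.hand_in(): hands the job in; it is judged then, once.
Trained networks look in the newest picture that a camera, given by its name, has taken for a name from the list of things; names that differ only in an ending like _2 or _b are one class to them, and where a whole thing is asked for, a point or a joint stands for the part that bears it (a point fixed in the world has none). Each returns a list of dicts, best first, with "p" (0 to 1); they miss things now and then, are a little off and sometimes report something else, mostly with a low value. They report only what shows in the picture. A call takes as long as a camera call.
- bot.boxes_of(camera, name): "uv" ([column, row] in pixels, amid what is visible of it).
The state is a dict: "t": time; "q": joint angles; "joint_vel": joint speeds; "joint_torque": joint torques, N m; "eef_pos": TCP position; "tool_rot": TCP orientation; "contact_force": force on the tool from outside, world axes, zero at the start; "torque": the same for the moment, N m; "gripper_width": opening from 0.0 (shut) to 1.0 (fully open); "grasp_force": force on a finger pad.
Only numpy, scipy, OpenCV 4.12 (cv2) and the standard library are available. Lean on these libraries where they do the work, as an engineer would, in place of code of your own. Each camera call takes 0.05 s, during which the arm holds its last target. There are 200 camera calls.

TASK

On the diagnostics lab's bench shaker, tighten the two captive quarter-turn wing bolts that clamp the tube rack to the platform: turn each one clockwise, as seen from above, all the way to its end stop, one after the other in either order, and let go. Do not turn the round knob on the platform, and leave the bottle, the jar and the spare rack standing where they are.

Things in the scene. Friction and masses are not known exactly. Their poses are not given: they have to be found in the camera images.
- bolt_left (a joint): turn of the left wing bolt in rad, growing clockwise seen from above. 0 = loose stop, 1.571 = tight end stop, with the wings in line with the flange (the line joining the two bolts). Starts at 0.15 to 0.6, so one grasp does it. Light friction (0.06 N m), no spring: it stays where it is left and does not rise or sink.
- bolt_right (a joint): turn of the right wing bolt in rad, growing clockwise seen from above. 0 = loose stop, 1.571 = tight end stop, with the wings in line with the flange (the line joining the two bolts). Starts at 0.15 to 0.6, so one grasp does it. Light friction (0.06 N m), no spring: it stays where it is left and does not rise or sink.
- bolt_left_grip (a point): black wing bolt at the left (+y) end of the rack's flange. Point on its upright axis, at the height to grip, 163 mm above the bench; it turns with the bolt, x along the wings. The wings are an upright bar 54 mm long (x), 12 mm thick (y), 28 mm tall, top 10 mm above this point; the flange is 28 mm below it. Grip across the thickness. Nothing else stands within 65 mm of the axis.
- bolt_right_grip (a point): black wing bolt at the right (-y) end of the rack's flange. Point on its upright axis, at the height to grip, 163 mm above the bench; it turns with the bolt, x along the wings. The wings are an upright bar 54 mm long (x), 12 mm thick (y), 28 mm tall, top 10 mm above this point; the flange is 28 mm below it. Grip across the thickness. Nothing else stands within 65 mm of the axis.
- round_knob_rim (a point): mark on the top rim of the round knurled black knob (34 mm diameter, 26 mm tall, top 160 mm above the bench) that stands alone on the platform, near its far long edge; it turns easily and is not to be turned. The point is 17 mm from the knob's axis; the point's x axis points from the rim to the axis.
- reagent_center (a point): centre of the loose amber reagent bottle, 58 mm diameter, 130 mm tall, standing on the bench at the left of the shaker; leave alone.
- jar_center (a point): centre of the loose clear jar with white cap, 60 mm diameter, 75 mm tall, standing on the bench at the left of the shaker; leave alone.
- spare_rack_center (a point): centre of the loose empty black spare rack, 85 x 120 x 45 mm, lying on the bench at the right of the shaker; leave alone.
- shaker: fixed bench shaker, dark box with a cream platform 230 (x) x 360 mm (y), top 130 mm above the bench. Origin on the bench under its middle. The rack's aluminium flange, 325 mm along y, 66 mm wide, 5 mm thick, carries the bolts, 130 mm either side of the middle. Between them the black rack, 62 x 116 mm, with capped tubes, tops 179 mm above the bench.

How it is judged:
By the outcome, as a careful person would: the job done as asked, in the order asked, and still so for the second after the job is handed in, with the robot touching nothing.
It also fails if it takes over 50 s, if anything falls off the work surface, if the arm or the gripper's body presses on something with over 40 N, if the wrist force passes 120 N, or if a joint passes its speed limit or range.

## Working session

There is one attempt and no reset: what is moved stays moved. The work goes in short steps, Python scripts to look and compute and a tool call to move; the robot and the scene stay as the last step left them, time stands still between calls to the robot, and variables do not carry over. Pictures are saved under pics/ and viewed, at most 10 in all, crops included, and the job is handed in when it is done.

Besides the shell and the picture viewer there is one more tool, called after ">>>" in YAML: its name, and indented under it one key for each argument. servo_tool: Moves the arm, as the interface text tells. Shift numbers are shares of 0.02 m and turn numbers shares of 0.15 rad, none past 1 either way. Its arguments: {"type":"object","properties":{"motion":{"type":"array","items":{"type":"number","minimum":-1,"maximum":1}},"grip_force":{"type":"number"}},"required":["motion"]}

```bash
mkdir -p pics; cat > h.py <<'E'
from station import bot
import numpy as np, cv2
def cal(c):
    k=bot.get_calibration(c); R=cv2.Rodrigues(np.array(k["rvec"],float))[0]; return k,R,np.array(k["tvec"],float).ravel()
def toworld(c,uv,z):
    k,R,t=cal(c); D=np.array([k["k1"],0,0,0,0.])
    p=cv2.undistortPoints(np.array([[uv]],float),np.array(k["mtx"],float),D).ravel()
    d=R.T@np.array([p[0],p[1],1]); o=-R.T@t
    return o+d*(z-o[2])/d[2]
def topix(c,P):
    k,R,t=cal(c)
    return cv2.projectPoints(np.array([P],float),np.array(k["rvec"],float),t,np.array(k["mtx"],float),np.array([k["k1"],0,0,0,0.]))[0].ravel()
E
python3 - <<'E'
from h import *
for c in ("top","scene"):
    im=bot.read_camera(c); cv2.imwrite(f"pics/{c}0.png",im[:,:,::-1])
    k,R,t=cal(c); print(c,-R.T@t)
    for n in ("bolt_left_grip","bolt_right_grip","round_knob_rim","shaker"):
        for d in bot.boxes_of(c,n)[:3]: print(c,n,d["uv"],round(d["p"],2),toworld(c,d["uv"],.163).round(3))
o=bot.get_obs(); print(o["t"],o["eef_pos"],o["tool_rot"],o["q"],o["gripper_width"])
E
```

```text
top [0.40754045 0.04056311 1.22083376]
top bolt_left_grip [273.2, 250.2] 0.48 [0.545 0.149 0.163]
top bolt_right_grip [393.0, 241.5] 0.52 [ 0.556 -0.109  0.163]
top round_knob_rim [340.2, 208.5] 0.8 [0.632 0.002 0.163]
top round_knob_rim [392.2, 240.8] 0.69 [ 0.557 -0.108  0.163]
top shaker [331.8, 246.3] 0.86 [0.549 0.023 0.163]
scene [1.08377911 0.35638378 0.84462689]
scene bolt_left_grip [377.8, 235.4] 0.57 [0.551 0.156 0.163]
scene bolt_right_grip [265.7, 185.3] 0.64 [ 0.555 -0.105  0.163]
scene round_knob_rim [285.6, 229.1] 0.77 [ 0.631 -0.002  0.163]
scene shaker [321.0, 231.7] 0.74 [0.601 0.06  0.163]
0.5 [0.16882897 0.65353828 0.30387414] [ 4.50078286e-07  1.26079417e-01  9.92020151e-01 -2.38131924e-05] [-1.42610447  0.47701944  0.02241582  1.5554497  -0.01149056  1.10929986
 -0.08310839] 0.9961619599352131
```

View pics/top0.png

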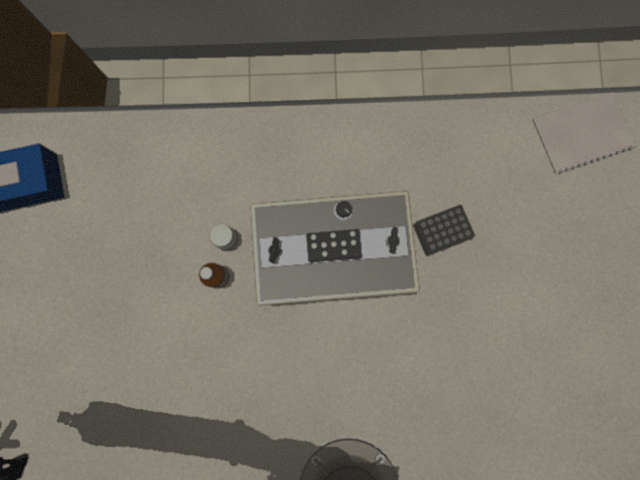

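View pics/scene0.png

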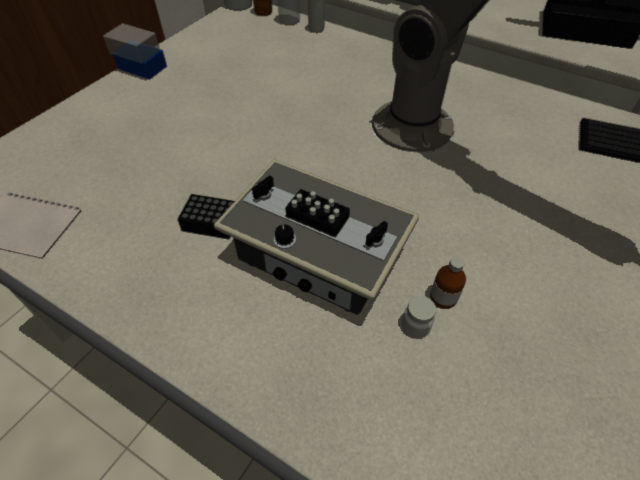

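The top view shows the left bolt at about (275,249), the right bolt at about (393,240) and the round knob at (344,210). The bottle and jar are at (212,275) and (223,237), and the spare rack is at (445,230). The scene view agrees. Next I'll measure the wing angles.

```bash
python3 - <<'E'
from h import *
top=cv2.imread("pics/top0.png"); sc=cv2.imread("pics/scene0.png")
cr=lambda im,u,v:cv2.resize(im[v-20:v+20,u-20:u+20],(400,300) if 0 else (300,300),interpolation=cv2.INTER_CUBIC)
cv2.imwrite("pics/crops.png",np.vstack([np.hstack([cr(top,275,249),cr(top,393,240)]),np.hstack([cr(sc,376,235),cr(sc,264,187)])]))
for n,(u,v) in dict(L=(275,249),R=(393,240)).items():
    g=cv2.cvtColor(top,cv2.COLOR_BGR2GRAY)[v-17:v+18,u-12:u+13]
    th=(g<70).astype(np.uint8); nl,lab,st,ce=cv2.connectedComponentsWithStats(th)
    i=1+np.argmax(st[1:,4]); ys,xs=np.where(lab==i)
    P=np.array([toworld("top",(x+u-12,y+v-17),.17)[:2] for x,y in zip(xs,ys)])
    m=P.mean(0); w,V=np.linalg.eigh(np.cov((P-m).T)); d=V[:,1]*np.sign(V[0,1])
    print(n,len(P),m.round(4),"yaw",np.arctan2(d[1],d[0]).round(3),"len",np.sqrt(12*w).round(3))
c=[toworld("top",p,.13)[:2] for p in((252,205),(408,192),(417,292),(258,304))]
print(np.round(c,3)); print("centre",np.mean(c,0)); 
for a,b in((1,0),(2,3)): e=c[b]-c[a]; print("flange yaw-90",np.arctan2(-e[0],e[1]))
E
```

```text
L 195 [0.5432 0.1462] yaw -0.178 len [0.019 0.047]
R 170 [ 0.5573 -0.1088] yaw -0.152 len [0.017 0.047]
[[ 0.653  0.199]
 [ 0.672 -0.153]
 [ 0.447 -0.161]
 [ 0.431  0.188]]
centre [0.55070358 0.01832672]
flange yaw-90 0.052178857962369596
flange yaw-90 0.046344036038099785
```

View pics/crops.png

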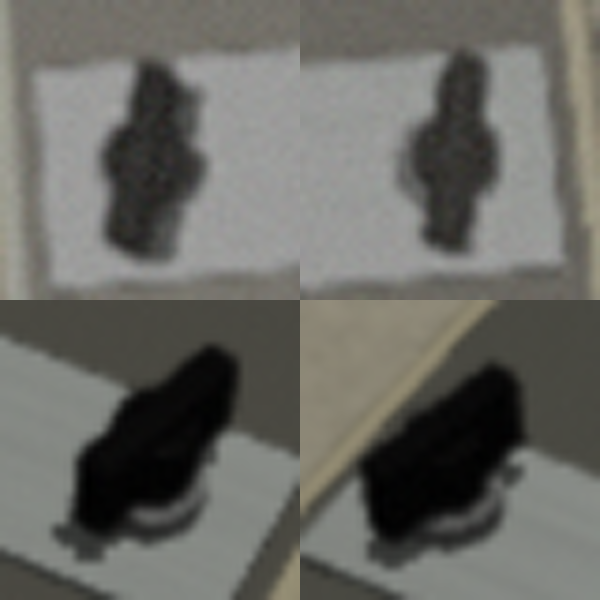

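The crops show both wings nearly crossing the flange, tilted slightly clockwise (q about 0.2), so each has about 1.37 rad left to turn. I'll start with the left bolt: 25 rows of (-0.98, -0.79) in tool x/y.

>>> servo_tool:
  motion: [-0.98,-0.79,0,0,0,0,0,-0.98,-0.79,0,0,0,0,0,-0.98,-0.79,0,0,0,0,0,-0.98,-0.79,0,0,0,0,0,-0.98,-0.79,0,0,0,0,0]
  grip_force: 35

```text
t: 1.12
eef_pos: [0.2449, 0.5513, 0.304]
tool_rot: [0.0, 0.126, 0.992, 0.0]
contact_force: [-0.4, -0.6, 0.0]
gripper_width: 0.999
grasp_force: 0.0
```

>>> servo_tool:
  motion: [-0.98,-0.79,0,0,0,0,0,-0.98,-0.79,0,0,0,0,0,-0.98,-0.79,0,0,0,0,0,-0.98,-0.79,0,0,0,0,0,-0.98,-0.79,0,0,0,0,0]

```text
t: 1.75
eef_pos: [0.3199, 0.4501, 0.304]
tool_rot: [0.0, 0.126, 0.992, 0.0]
contact_force: [-0.1, 0.4, 0.3]
gripper_width: 0.998
grasp_force: 0.0
```

>>> servo_tool:
  motion: [-0.98,-0.79,0,0,0,0,0,-0.98,-0.79,0,0,0,0,0,-0.98,-0.79,0,0,0,0,0,-0.98,-0.79,0,0,0,0,0,-0.98,-0.79,0,0,0,0,0]

```text
t: 2.38
eef_pos: [0.3949, 0.3491, 0.304]
tool_rot: [0.0, 0.126, 0.992, 0.0]
contact_force: [-0.9, 1.0, -0.5]
gripper_width: 1.001
grasp_force: 0.0
```

>>> servo_tool:
  motion: [-0.98,-0.79,0,0,0,0,0,-0.98,-0.79,0,0,0,0,0,-0.98,-0.79,0,0,0,0,0,-0.98,-0.79,0,0,0,0,0,-0.98,-0.79,0,0,0,0,0]

```text
t: 3.0
eef_pos: [0.4698, 0.248, 0.304]
tool_rot: [0.0, 0.126, 0.992, 0.0]
contact_force: [-0.2, -0.3, 0.5]
gripper_width: 1.001
grasp_force: 0.0
```

>>> servo_tool:
  motion: [-0.97,-0.78,0,0,0,0,0,-0.97,-0.78,0,0,0,0,0,-0.97,-0.78,0,0,0,0,0,-0.97,-0.78,0,0,0,0,0,-0.96,-0.78,0,0,0,0,0]

```text
t: 3.62
eef_pos: [0.5438, 0.1483, 0.304]
tool_rot: [0.0, 0.126, 0.992, 0.0]
contact_force: [-0.4, 0.5, -0.2]
gripper_width: 0.998
grasp_force: 0.0
```

>>> servo_tool:
  motion: [0,0,0.5,0,0,-0.5,0,0,0,1,0,0,0,0,0,0,1,0,0,0,0,0,0,0,0,0,0,0]

```text
t: 4.12
eef_pos: [0.5426, 0.1489, 0.2527]
tool_rot: [-0.001, 0.089, 0.996, -0.001]
contact_force: [-0.1, 0.3, 0.1]
gripper_width: 0.997
grasp_force: 0.0
```

```bash
python3 - <<'E'
from h import *
im=bot.read_camera("scene")[:,:,::-1]; o=bot.get_obs(); print(o["eef_pos"],o["tool_rot"],o["q"])
u,v=topix("scene",[.544,.148,.18]).astype(int); print(u,v)
cv2.imwrite("pics/s1.png",cv2.resize(im[v-60:v+60,u-80:u+80],(800,600),interpolation=cv2.INTER_CUBIC))
E
```

```text
[0.54325905 0.14914837 0.25376355] [-4.74092801e-04  8.89907206e-02  9.96032312e-01 -2.45518761e-04] [-0.58661607  0.35442438  0.26015876  1.89078411 -0.1131165   0.91155851
  1.12017536]
376 225
```

View pics/s1.png

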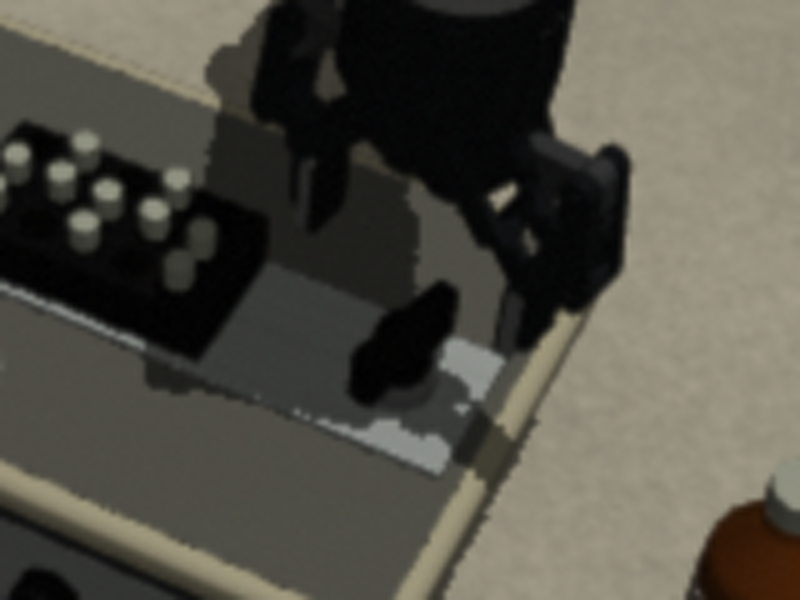

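The gripper straddles the wing, with fingertips at about (318,225) and (515,345) and the wing at (405,345) in the crop. I'll descend and close.

>>> servo_tool:
  motion: [0,0,0.9,0,0,0,0,0,0,0.9,0,0,0,0,0,0,0,0,0,0,0.7,0,0,0,0,0,0,0.8,0,0,0,0,0,0,1]
  grip_force: 30

```text
t: 4.8
eef_pos: [0.5439, 0.1499, 0.2184]
tool_rot: [0.0, 0.089, 0.996, 0.0]
contact_force: [-0.0, 0.4, 0.1]
gripper_width: 0.375
grasp_force: 0.0
```

>>> servo_tool:
  motion: [0,0,0,0,0,0,1,0,0,0,0,0,0,1,0,0,0,0,0,0,1,0,0,0,0,0,0,1]

```text
t: 5.3
eef_pos: [0.5438, 0.1494, 0.2186]
tool_rot: [0.0, 0.089, 0.996, 0.0]
contact_force: [-1.3, -2.7, 5.7]
gripper_width: 0.269
grasp_force: 29.6
```

```bash
python3 - <<'E'
from h import *
im=bot.read_camera("scene")[:,:,::-1]; o=bot.get_obs(); print(o["eef_pos"],o["gripper_width"],o["contact_force"],o["torque"],o["grasp_force"])
u,v=376,230
a=cv2.resize(im[v-30:v+30,u-40:u+40],(800,600),interpolation=cv2.INTER_CUBIC)
cv2.imwrite("pics/s2.png",np.clip(a.astype(float)*2,0,255).astype(np.uint8))
E
```

```text
[0.54381083 0.14947319 0.21855378] 0.2708353426374592 [-1.71270867 -2.8670594   5.94393975] [-0.5131465   0.40424997  0.00986296] 29.56956446170807
```

View pics/s2.png

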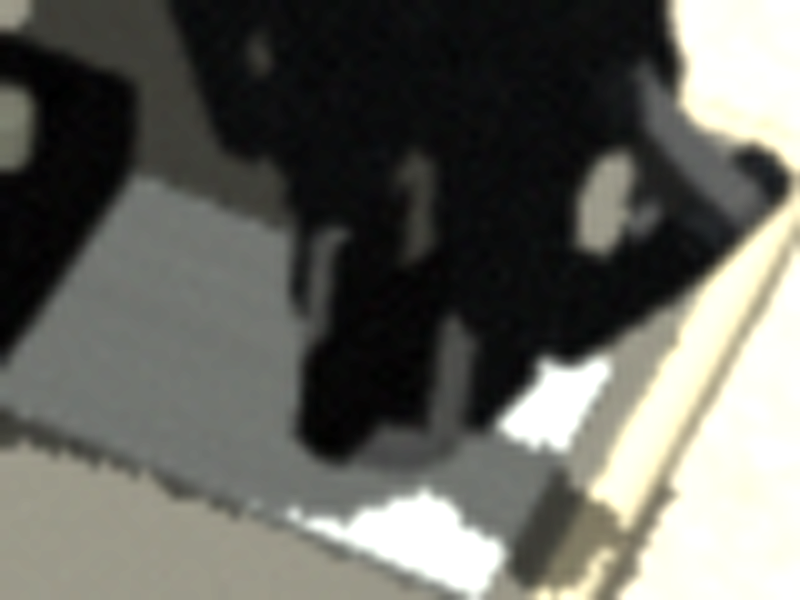

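The pads hold the bolt's central part: the opening is 23 mm and the force is steady at 30 N. I'll turn clockwise (+z), checking the torque as the stop gets near.

>>> servo_tool:
  motion: [0,0,0,0,0,0.8,1,0,0,0,0,0,0.8,1,0,0,0,0,0,0.8,1,0,0,0,0,0,0.8,1,0,0,0,0,0,0.8,1]

```text
t: 5.98
eef_pos: [0.5442, 0.1503, 0.2186]
tool_rot: [0.001, 0.381, 0.925, 0.001]
contact_force: [0.2, -0.0, 3.5]
gripper_width: 0.272
grasp_force: 29.5
```

```bash
cat > st.py <<'E'
from h import *
o=bot.get_obs(); q=o["tool_rot"]; print(np.round(o["eef_pos"],4),"closeyaw",(np.pi/2-2*np.arctan2(q[1],q[2])).round(3),o["gripper_width"],np.round(o["contact_force"],1),np.round(o["torque"],3),o["grasp_force"],np.round(o["q"],2),o["t"])
E
python3 st.py
```

```text
[0.5442 0.1503 0.2186] closeyaw 0.789 0.2718663572211206 [ 0.2 -0.   3.5] [-0.015 -0.096  0.075] 29.450484216213226 [-0.69  0.41  0.39  1.93 -0.21  0.84  0.6 ] 5.975
```

>>> servo_tool:
  motion: [0,0,0,0,0,0.8,1,0,0,0,0,0,0.8,1,0,0,0,0,0,0.8,1,0,0,0,0,0,0.8,1,0,0,0,0,0,0.3,1]

```text
t: 6.6
eef_pos: [0.5448, 0.1508, 0.2186]
tool_rot: [0.001, 0.607, 0.795, 0.002]
contact_force: [2.3, 0.3, 1.3]
gripper_width: 0.271
grasp_force: 29.4
```

```bash
python3 st.py
```

```text
[0.5448 0.1508 0.2186] closeyaw 0.266 0.2708396426119556 [2.3 0.3 1.3] [ 0.155 -0.614  0.069] 29.379900097846985 [-0.78  0.43  0.52  1.93 -0.28  0.84  0.15] 6.6
```

Torque is still at friction level, so the bolt is turning. I'll take smaller steps from here.

>>> servo_tool:
  motion: [0,0,0,0,0,0.5,1,0,0,0,0,0,0.4,1,0,0,0,0,0,0.3,1,0,0,0,0,0,0.2,1,0,0,0,0,0,0,1]

```text
t: 7.22
eef_pos: [0.5451, 0.1511, 0.2186]
tool_rot: [0.001, 0.686, 0.728, 0.002]
contact_force: [5.9, 2.3, -0.3]
gripper_width: 0.267
grasp_force: 29.5
```

```bash
python3 st.py
```

```text
[0.5451 0.1511 0.2186] closeyaw 0.059 0.2668168506390575 [ 5.9  2.3 -0.3] [ 0.449 -1.106  0.215] 29.535242021083832 [-0.82  0.44  0.57  1.93 -0.32  0.85 -0.03] 7.225
```

>>> servo_tool:
  motion: [0,0,0,0,0,0.4,1,0,0,0,0,0,0.3,1,0,0,0,0,0,0,1]

```text
t: 7.6
eef_pos: [0.5453, 0.1522, 0.2186]
tool_rot: [0.001, 0.723, 0.691, 0.003]
contact_force: [6.0, 5.3, -1.8]
gripper_width: 0.266
grasp_force: 29.6
```

```bash
python3 st.py
```

```text
[0.5453 0.1522 0.2186] closeyaw -0.045 0.26563244156740295 [ 6.   5.3 -1.8] [ 1.081 -1.273  0.241] 29.58237111568451 [-0.84  0.45  0.6   1.93 -0.33  0.85 -0.11] 7.6
```

>>> servo_tool:
  motion: [0,0,0,0,0,0,1,0,0,0,0,0,0.4,1,0,0,0,0,0,0.3,1,0,0,0,0,0,0,1]
  grip_force: 50

```text
t: 8.1
eef_pos: [0.5458, 0.1534, 0.2188]
tool_rot: [0.0, 0.758, 0.652, 0.004]
contact_force: [7.9, 7.7, -3.8]
gripper_width: 0.256
grasp_force: 49.4
```

```bash
python3 st.py
```

```text
[0.5458 0.1534 0.2188] closeyaw -0.15 0.2564637044850547 [ 7.9  7.7 -3.8] [ 1.76  -1.662 -0.05 ] 49.39427196979523 [-0.86  0.46  0.62  1.93 -0.35  0.85 -0.2 ] 8.1
```

>>> servo_tool:
  motion: [0,0,0,0,0,0,0,0,0,0,0,0,0,0,0,0,0,0,0,0,0,0,0,0,0,0,0,0,0,0,-1,0,0,0,0]

```text
t: 8.72
eef_pos: [0.5425, 0.1495, 0.2369]
tool_rot: [-0.0, 0.759, 0.651, -0.002]
contact_force: [-0.1, 0.0, 0.0]
gripper_width: 0.999
grasp_force: 0.0
```

>>> servo_tool:
  motion: [0,0,-1,0,0,0,0,0,0,-1,0,0,0,0,0,0,-1,0,0,-0.9,0,0,0,0,0,0,-0.9,0,0,0,0,0,0,-0.9,0]

```text
t: 9.35
eef_pos: [0.5435, 0.1497, 0.2982]
tool_rot: [-0.0, 0.611, 0.792, 0.0]
contact_force: [-0.4, 0.8, -1.0]
gripper_width: 1.002
grasp_force: 0.0
```

>>> servo_tool:
  motion: [0,0,0,0,0,-0.9,0,0,0,0,0,0,-0.9,0,0,0,0,0,0,-0.9,0,0,0,0,0,0,-0.9,0,0,0,0,0,0,-0.9,0]

```text
t: 9.98
eef_pos: [0.5434, 0.1496, 0.2978]
tool_rot: [-0.0, 0.314, 0.949, -0.0]
contact_force: [-0.8, -0.1, -0.1]
gripper_width: 0.999
grasp_force: 0.0
```

>>> servo_tool:
  motion: [0,0,0,0,0,-0.9,0,0,0,0,0,0,-0.9,0,0,0,0,0,0,-0.9,0,0,0,0,0,0,-0.5,0,0,0,0,0,0,0,0]

```text
t: 10.6
eef_pos: [0.5434, 0.1495, 0.2978]
tool_rot: [-0.0, 0.082, 0.997, -0.0]
contact_force: [-0.3, -1.4, 0.5]
gripper_width: 1.001
grasp_force: 0.0
```

```bash
python3 st.py; python3 - <<'E'
from h import *
im=bot.read_camera("scene")[:,:,::-1]
u,v=360,225
cv2.imwrite("pics/s3.png",np.clip(cv2.resize(im[v-45:v+45,u-60:u+60],(800,600),interpolation=cv2.INTER_CUBIC).astype(float)*1.7,0,255).astype(np.uint8))
E
```

```text
[0.5434 0.1495 0.2978] closeyaw 1.407 1.0012889172052968 [-0.3 -1.4  0.5] [ 0.019 -0.047 -0.048] 0.0 [-0.67  0.31  0.36  1.85 -0.13  1.    1.15] 10.6
```

View pics/s3.png

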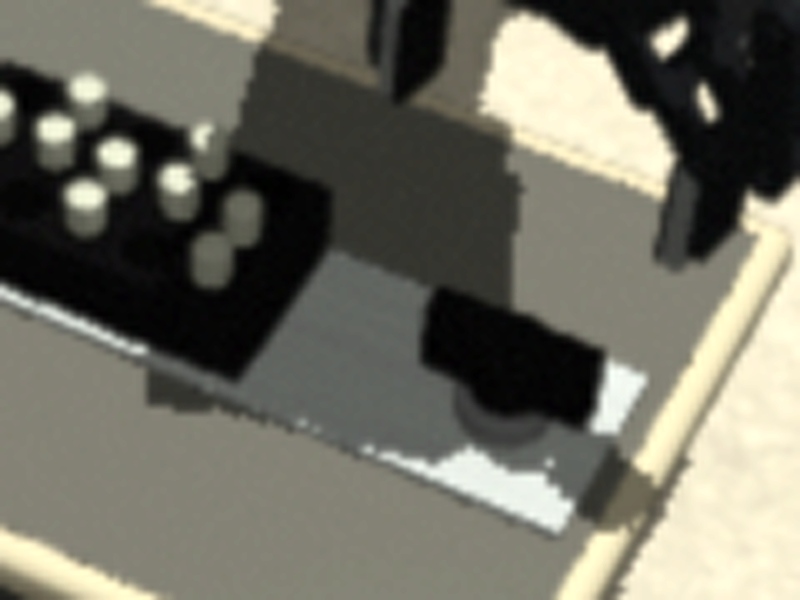

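The left wing (crop, 425–605 × 290–430) now lies in line with the flange. Now over to the right bolt.

>>> servo_tool:
  motion: [-0.22,-0.98,0,0,0,0,0,-0.22,-0.98,0,0,0,0,0,-0.22,-0.98,0,0,0,0,0,-0.22,-0.98,0,0,0,0,0,-0.22,-0.98,0,0,0,0,0]

```text
t: 11.28
eef_pos: [0.5493, 0.0473, 0.298]
tool_rot: [0.0, 0.082, 0.997, -0.0]
contact_force: [-0.2, 0.8, -0.2]
gripper_width: 1.0
grasp_force: 0.0
```

>>> servo_tool:
  motion: [-0.22,-0.98,0,0,0,0,0,-0.22,-0.98,0,0,0,0,0,-0.22,-0.98,0,0,0,0,0,-0.22,-0.98,0,0,0,0,0,-0.22,-0.98,0,0,0,0,0]

```text
t: 11.9
eef_pos: [0.5549, -0.0529, 0.298]
tool_rot: [0.0, 0.082, 0.997, -0.0]
contact_force: [0.9, -0.2, 0.4]
gripper_width: 1.0
grasp_force: 0.0
```

>>> servo_tool:
  motion: [-0.22,-0.98,0,0,0,0,0,-0.22,-0.98,0,0,0,0,0,-0.22,-0.98,0,0,0,0,0,0,0,1,0,0,0,0,0,0,0,0,0,0,0]

```text
t: 12.52
eef_pos: [0.5575, -0.1121, 0.2768]
tool_rot: [-0.001, 0.082, 0.997, -0.0]
contact_force: [0.5, 0.1, -0.1]
gripper_width: 1.001
grasp_force: 0.0
```

```bash
python3 st.py; python3 - <<'E'
from h import *
im=bot.read_camera("top")[:,:,::-1]; cv2.imwrite("pics/top2.png",im)
u,v=275,249; cr=im[v-17:v+18,u-17:u+18]
th=(cv2.cvtColor(np.ascontiguousarray(cr),cv2.COLOR_BGR2GRAY)<70).astype(np.uint8)
nl,lab,st,ce=cv2.connectedComponentsWithStats(th); i=1+np.argmax(st[1:,4]); ys,xs=np.where(lab==i)
P=np.array([toworld("top",(x+u-17,y+v-17),.17)[:2] for x,y in zip(xs,ys)]); m=P.mean(0); w,V=np.linalg.eigh(np.cov((P-m).T)); d=-V[:,1]*np.sign(V[1,1])
print(len(P),m,"yaw",np.arctan2(d[1],d[0]),np.sqrt(12*w))
im=bot.read_camera("scene")[:,:,::-1]; u,v=270,185
b=np.clip(cv2.resize(im[v-45:v+45,u-45:u+45],(400,400),interpolation=cv2.INTER_CUBIC).astype(float)*1.7,0,255)
cv2.imwrite("pics/s4.png",np.hstack([cv2.resize(cr,(400,400),interpolation=cv2.INTER_CUBIC),b.astype(np.uint8)]))
E
```

```text
[ 0.5575 -0.1121  0.2768] closeyaw 1.406 1.0010926421054116 [ 0.5  0.1 -0.1] [ 0.038 -0.032 -0.019] 0.0 [-0.27  0.35  0.45  1.87 -0.18  0.97  1.67] 12.525
172 [0.54340794 0.14672163] yaw -1.5596351614219064 [0.01660031 0.04788738]
```

View pics/s4.png

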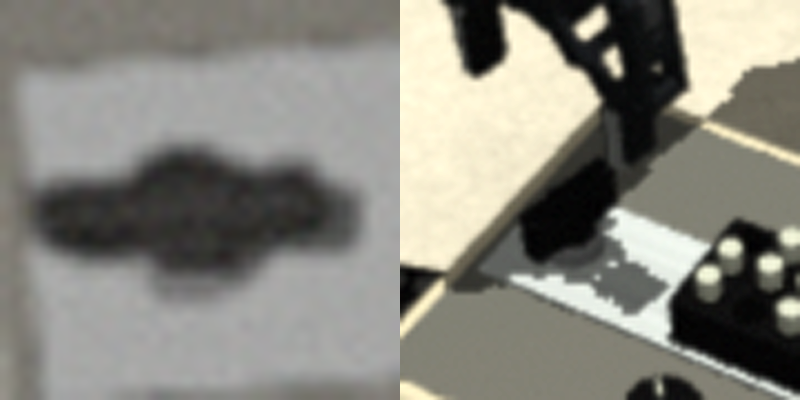

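In the top crop the left wing runs (40,215)–(355,215), fitted yaw −1.56 against the flange's −1.52, so it's at the stop. The right gripper straddles its wing. I'll descend, close and turn.

>>> servo_tool:
  motion: [-0.08,0,0.98,0,0,0,0,0,0,0.98,0,0,0,0,0,0,0.95,0,0,0,0,0,0,0,0,0,0,0.7,0,0,0,0,0,0,0.8]
  grip_force: 30

```text
t: 13.25
eef_pos: [0.5608, -0.1113, 0.2208]
tool_rot: [0.001, 0.081, 0.997, 0.0]
contact_force: [0.4, 0.6, -0.1]
gripper_width: 0.604
grasp_force: 0.0
```

>>> servo_tool:
  motion: [0,0,0,0,0,0,1,0,0,0,0,0,0,1,0,0,0,0,0,0,1,0,0,0,0,0,0,1,0,0,0,0,0,0,1]

```text
t: 13.88
eef_pos: [0.5608, -0.1108, 0.2208]
tool_rot: [0.001, 0.081, 0.997, 0.0]
contact_force: [-1.4, 1.5, 7.1]
gripper_width: 0.269
grasp_force: 29.3
```

```bash
python3 st.py
```

```text
[ 0.5608 -0.1108  0.2208] closeyaw 1.408 0.26901326683573534 [-1.4  1.5  7.1] [ 0.319  0.269 -0.04 ] 29.256809949874878 [-0.24  0.43  0.43  1.91 -0.23  0.85  1.71] 13.875
```

>>> servo_tool:
  motion: [0,0,0,0,0,0.8,1,0,0,0,0,0,0.8,1,0,0,0,0,0,0.8,1,0,0,0,0,0,0.8,1,0,0,0,0,0,0.8,1]

```text
t: 14.5
eef_pos: [0.5605, -0.1115, 0.2208]
tool_rot: [0.0, 0.374, 0.927, 0.0]
contact_force: [-2.2, -0.4, 7.8]
gripper_width: 0.264
grasp_force: 29.4
```

>>> servo_tool:
  motion: [0,0,0,0,0,0.8,1,0,0,0,0,0,0.8,1,0,0,0,0,0,0.8,1,0,0,0,0,0,0.7,1,0,0,0,0,0,0,1]

```text
t: 15.12
eef_pos: [0.5601, -0.1117, 0.2207]
tool_rot: [0.0, 0.577, 0.817, -0.0]
contact_force: [-4.0, 0.5, 9.2]
gripper_width: 0.266
grasp_force: 29.7
```

```bash
python3 st.py
```

```text
[ 0.5601 -0.1117  0.2207] closeyaw 0.341 0.26562941921388517 [-4.   0.5  9.2] [-0.024  0.829 -0.03 ] 29.669925570487976 [-0.44  0.48  0.7   1.92 -0.4   0.88  0.8 ] 15.125
```

>>> servo_tool:
  motion: [0,0,0,0,0,0.6,1,0,0,0,0,0,0.6,1,0,0,0,0,0,0.5,1,0,0,0,0,0,0.3,1,0,0,0,0,0,0,1]

```text
t: 15.75
eef_pos: [0.5598, -0.1118, 0.2207]
tool_rot: [-0.0, 0.692, 0.722, -0.0]
contact_force: [-4.7, -0.3, 9.6]
gripper_width: 0.268
grasp_force: 29.8
```

```bash
python3 st.py
```

```text
[ 0.5598 -0.1118  0.2207] closeyaw 0.042 0.2679127840944249 [-4.7 -0.3  9.6] [ 0.033  1.1   -0.088] 29.78715866804123 [-0.49  0.51  0.78  1.92 -0.45  0.89  0.55] 15.75
```

>>> servo_tool:
  motion: [0,0,0,0,0,0,1,0,0,0,0,0,0.4,1,0,0,0,0,0,0.4,1,0,0,0,0,0,0.3,1,0,0,0,0,0,0,1]
  grip_force: 50

```text
t: 16.38
eef_pos: [0.5594, -0.1134, 0.2208]
tool_rot: [0.001, 0.749, 0.662, -0.001]
contact_force: [-5.8, -4.2, 8.8]
gripper_width: 0.261
grasp_force: 49.0
```

```bash
python3 st.py
```

```text
[ 0.5594 -0.1134  0.2208] closeyaw -0.124 0.26062216427790363 [-5.8 -4.2  8.8] [-0.989  1.336  0.171] 48.98707866668701 [-0.52  0.52  0.82  1.93 -0.48  0.9   0.42] 16.375
```

>>> servo_tool:
  motion: [0,0,0,0,0,0,0,0,0,0,0,0,0,0,0,0,0,0,0,0,0,0,0,0,0,0,0,0,0,0,-1,0,0,0,0]

```text
t: 17.0
eef_pos: [0.5595, -0.1107, 0.2393]
tool_rot: [-0.001, 0.749, 0.663, -0.001]
contact_force: [-0.3, -0.0, -0.4]
gripper_width: 1.0
grasp_force: 0.0
```

>>> servo_tool:
  motion: [0,0,-1,0,0,0,0,0,0,-1,0,0,0,0,0,0,-1,0,0,0,0,-1,0,0,0,0,0,0,-1,0,0,0,0,0,0]

```text
t: 17.62
eef_pos: [0.5556, -0.151, 0.301]
tool_rot: [0.0, 0.749, 0.663, 0.001]
contact_force: [0.4, -0.4, 0.0]
gripper_width: 0.997
grasp_force: 0.0
```

>>> servo_tool:
  motion: [-1,0,0,0,0,0,0,-1,0,0,0,0,0,0,-1,0,0,0,0,0,0,-1,0,0,0,0,0,0,-1,0,0,0,0,0,0]

```text
t: 18.25
eef_pos: [0.5432, -0.2507, 0.3008]
tool_rot: [0.0, 0.749, 0.663, 0.0]
contact_force: [0.1, -0.0, -0.1]
gripper_width: 1.0
grasp_force: 0.0
```

>>> servo_tool:
  motion: [-1,0,0,0,0,0,0,-1,0,0,0,0,0,0,-1,0,0,0,0,0,0,0,0,0,0,0,0,0,0,0,0,0,0,0,0]

```text
t: 18.88
eef_pos: [0.5362, -0.3088, 0.3]
tool_rot: [-0.0, 0.749, 0.663, 0.0]
contact_force: [0.7, -0.2, 0.4]
gripper_width: 1.0
grasp_force: 0.0
```

```bash
python3 st.py; python3 - <<'E'
from h import *
im=bot.read_camera("top")[:,:,::-1]; cv2.imwrite("pics/top3.png",im); out=[]
for u,v in((275,249),(393,240)):
    cr=np.ascontiguousarray(im[v-17:v+18,u-17:u+18]); out.append(cv2.resize(cr,(400,300+100),interpolation=cv2.INTER_CUBIC))
    th=(cv2.cvtColor(cr,cv2.COLOR_BGR2GRAY)<70).astype(np.uint8)
    nl,lab,st,ce=cv2.connectedComponentsWithStats(th); i=1+np.argmax(st[1:,4]); ys,xs=np.where(lab==i)
    P=np.array([toworld("top",(x+u-17,y+v-17),.17)[:2] for x,y in zip(xs,ys)]); m=P.mean(0); w,V=np.linalg.eigh(np.cov((P-m).T)); d=-V[:,1]*np.sign(V[1,1])
    print(len(P),m.round(4),"yaw",np.arctan2(d[1],d[0]),np.sqrt(12*w))
cv2.imwrite("pics/t3.png",np.hstack(out))
for c in("scene",): bot.read_camera(c)
a=cv2.imread("pics/top0.png"); d=cv2.absdiff(a,im)[180:310,195:480].max(2); print((d>60).sum())
im=bot.read_camera("scene")[:,:,::-1]; cv2.imwrite("pics/s5.png",cv2.resize(im[140:350,170:470],(800,560),interpolation=cv2.INTER_CUBIC))
E
```

```text
[ 0.5362 -0.3088  0.3   ] closeyaw -0.121 0.9996817960870711 [ 0.7 -0.2  0.4] [ 0.021 -0.043  0.019] 0.0 [-0.19  0.51  0.87  1.74 -0.43  1.09  0.7 ] 18.875
166 [0.5435 0.1465] yaw -1.5530870845351337 [0.01614563 0.04767325]
158 [ 0.5574 -0.1095] yaw -1.5032166680218597 [0.01559917 0.04701773]
624
```

View pics/t3.png

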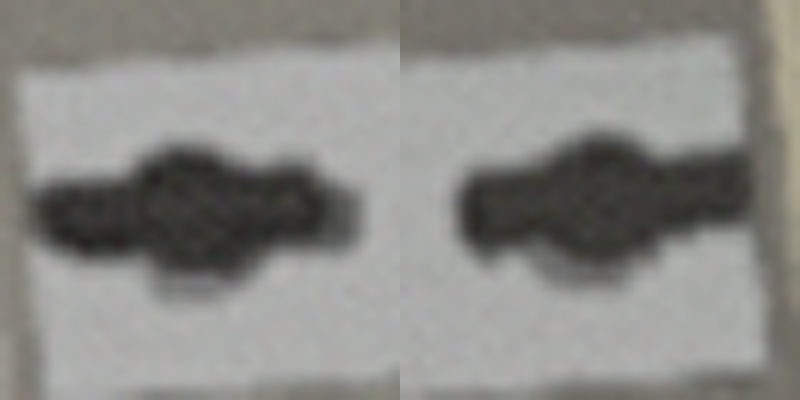

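View pics/s5.png

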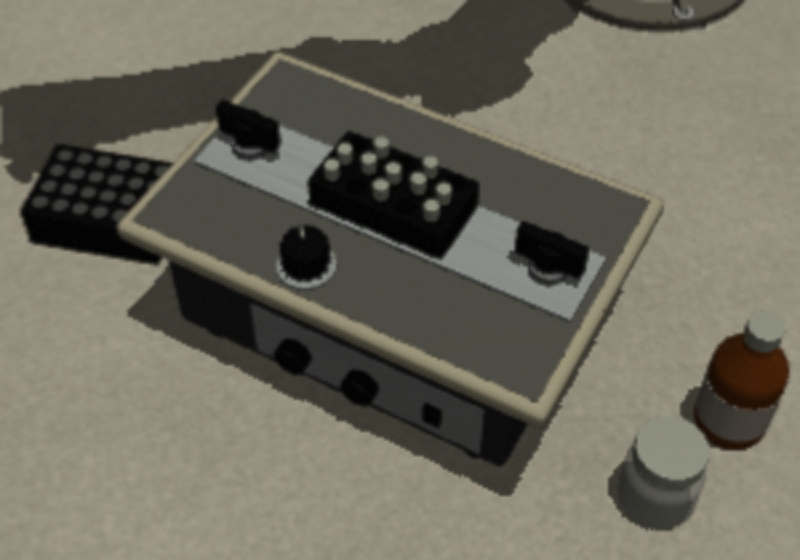

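Both wings look in line with the flange (yaws −1.553 and −1.503, flange about −1.52), and the knob, bottle, jar and spare rack look untouched. I'll check the angles with a silhouette fit of the wing bar in both cameras.

```bash
python3 - <<'E'
from h import *
from scipy.optimize import minimize
S=8
avg={c:np.mean([bot.read_camera(c).astype(float).mean(2) for _ in range(8)],0) for c in("top","scene")}
def sil(c,x,y,a,u0,v0,n):
    m=np.zeros((n*S,n*S),np.uint8)
    pr=lambda P:np.round((np.array([topix(c,p) for p in P])-[u0,v0]+.5)*S-.5).astype(np.int32)
    ca,sa=np.cos(a),np.sin(a)
    B=[(x+ca*i-sa*j,y+sa*i+ca*j,z) for i in(-.027,.027) for j in(-.006,.006) for z in(.145,.173)]
    H=[(x+.011*np.cos(t),y+.011*np.sin(t),z) for t in np.arange(0,6.28,.5) for z in(.145,.173)]
    for Q in(B,H): cv2.fillConvexPoly(m,cv2.convexHull(pr(Q)),1)
    return cv2.GaussianBlur(cv2.resize(m.astype(np.float32),(n,n),interpolation=cv2.INTER_AREA),(0,0),.6)
for n,(x,y) in dict(L=(.5445,.148),R=(.558,-.1105)).items():
    for c in("top","scene"):
        u,v=topix(c,(x,y,.16)).astype(int)-18; I=avg[c][v:v+37,u:u+37]
        D=(I<(75 if c=="top" else 38)).astype(np.float32)
        f=lambda p:((sil(c,x+p[0]/100,y+p[1]/100,-1.52+p[2],u,v,37)-D)**2).sum()
        best=min((minimize(f,[0,0,a],method="Nelder-Mead",options=dict(initial_simplex=[[0,0,a],[.3,0,a],[0,.3,a],[0,0,a+.15]],maxiter=80)) for a in(-.1,.1)),key=lambda r:r.fun)
        print(n,c,best.x.round(3),round(best.fun,1))
E
```

```text
Traceback (most recent call last):
  File "h.py", line 11, in topix
    k,R,t=cal(c)
          ~~~^^^
  File "h.py", line 4, in cal
    k=bot.get_calibration(c); R=cv2.Rodrigues(np.array(k["rvec"],float))[0]; return k,R,np.array(k["tvec"],float).ravel()
ValueError: time passes only in moves, steps and waits
```

```bash
sed -i 's/^def cal/import functools\n@functools.cache\ndef cal/' h.py; python3 - <<'E'
from h import *
from scipy.optimize import minimize
S=8
avg={c:np.mean([bot.read_camera(c).astype(float).mean(2) for _ in range(4)],0) for c in("top","scene")}
def sil(c,x,y,a,u0,v0,n):
    m=np.zeros((n*S,n*S),np.uint8)
    pr=lambda P:np.round((np.array([topix(c,p) for p in P])-[u0,v0]+.5)*S-.5).astype(np.int32)
    ca,sa=np.cos(a),np.sin(a)
    B=[(x+ca*i-sa*j,y+sa*i+ca*j,z) for i in(-.027,.027) for j in(-.006,.006) for z in(.145,.173)]
    H=[(x+.011*np.cos(t),y+.011*np.sin(t),z) for t in np.arange(0,6.28,.5) for z in(.145,.173)]
    for Q in(B,H): cv2.fillConvexPoly(m,cv2.convexHull(pr(Q)),1)
    return cv2.GaussianBlur(cv2.resize(m.astype(np.float32),(n,n),interpolation=cv2.INTER_AREA),(0,0),.6)
for n,(x,y) in dict(L=(.5445,.148),R=(.558,-.1105)).items():
    for c in("top","scene"):
        u,v=topix(c,(x,y,.16)).astype(int)-18; I=avg[c][v:v+37,u:u+37]
        D=(I<(75 if c=="top" else 38)).astype(np.float32)
        f=lambda p:((sil(c,x+p[0]/100,y+p[1]/100,-1.52+p[2],u,v,37)-D)**2).sum()
        best=min((minimize(f,[0,0,a],method="Nelder-Mead",options=dict(initial_simplex=[[0,0,a],[.3,0,a],[0,.3,a],[0,0,a+.15]],maxiter=80)) for a in(-.1,.1)),key=lambda r:r.fun)
        print(n,c,best.x.round(3),round(best.fun,1))
print(bot.get_obs()["t"])
E
```

```text
L top [ 0.018 -0.004 -0.021] 24.9
L scene [0.128 0.209 0.008] 46.6
R top [ 0.059 -0.036  0.038] 33.4
R scene [ 0.164  0.032 -0.103] 36.8
20.225
```

The fit is too noisy (±0.05 rad) to rule out a small shortfall on the right bolt. There's plenty of time, so I'll regrip it in line and press it against the stop once more.

>>> servo_tool:
  motion: [1,0,0,0,0,0,0,1,0,0,0,0,0,0,1,0,0,0,0,0,0,1,0,0,0,0,0,0,1,0,0,0,0,0,0]

```text
t: 20.85
eef_pos: [0.5481, -0.2097, 0.2997]
tool_rot: [0.0, 0.749, 0.663, 0.0]
contact_force: [0.2, -0.3, 0.7]
gripper_width: 1.0
grasp_force: 0.0
```

>>> servo_tool:
  motion: [1,0,0,0,0,0,0,1,0,0,0,0,0,0,1,0,0,0,0,0,0,1,0,0,0,0,0,0,0.9,0,0,0,0,0,0]

```text
t: 21.48
eef_pos: [0.5601, -0.1123, 0.2997]
tool_rot: [0.0, 0.749, 0.663, 0.0]
contact_force: [-0.3, -0.5, 0.6]
gripper_width: 1.002
grasp_force: 0.0
```

>>> servo_tool:
  motion: [0,0,0,0,0,-0.6,0,0,0,1,0,0,-0.5,0,0,0,1,0,0,0,0,0,0,1,0,0,0,0,0,0,0,0,0,0,0]

```text
t: 22.1
eef_pos: [0.559, -0.1129, 0.2378]
tool_rot: [-0.001, 0.692, 0.722, -0.001]
contact_force: [-0.7, 0.2, 0.6]
gripper_width: 0.998
grasp_force: 0.0
```

```bash
python3 st.py
```

```text
[ 0.559  -0.1129  0.2378] closeyaw 0.042 0.9975377820819652 [-0.7  0.2  0.6] [ 0.043 -0.048 -0.   ] 0.0 [-0.51  0.49  0.8   1.91 -0.43  0.93  0.54] 22.1
```

>>> servo_tool:
  motion: [0,0.05,0.75,0,0,0,0,0,0,0,0,0,0,0.8,0,0,0,0,0,0,1,0,0,0,0,0,0,1,0,0,0,0,0,0,1]
  grip_force: 50

```text
t: 22.72
eef_pos: [0.56, -0.1133, 0.2252]
tool_rot: [-0.001, 0.692, 0.722, -0.0]
contact_force: [-5.0, 1.4, 6.4]
gripper_width: 0.258
grasp_force: 48.8
```

>>> servo_tool:
  motion: [0,0,0,0,0,0,1,0,0,0,0,0,0,1,0,0,0,0,0,0,1]

```text
t: 23.1
eef_pos: [0.56, -0.1133, 0.2252]
tool_rot: [-0.001, 0.692, 0.722, -0.0]
contact_force: [-5.0, 1.2, 6.3]
gripper_width: 0.254
grasp_force: 48.8
```

```bash
python3 st.py
```

```text
[ 0.56   -0.1133  0.2252] closeyaw 0.043 0.2536765722838218 [-5.   1.2  6.3] [0.111 1.059 0.005] 48.75178277492523 [-0.5   0.5   0.79  1.92 -0.45  0.9   0.56] 23.1
```

>>> servo_tool:
  motion: [0,0,0,0,0,0.3,1,0,0,0,0,0,0.3,1,0,0,0,0,0,0,1]

```text
t: 23.48
eef_pos: [0.5597, -0.1141, 0.2251]
tool_rot: [-0.001, 0.724, 0.69, -0.001]
contact_force: [-4.8, -2.5, 5.4]
gripper_width: 0.255
grasp_force: 49.5
```

```bash
python3 st.py
```

```text
[ 0.5597 -0.1141  0.2251] closeyaw -0.048 0.25471348556334295 [-4.8 -2.5  5.4] [-0.384  1.247  0.286] 49.53945815563202 [-0.51  0.51  0.81  1.92 -0.47  0.91  0.48] 23.475
```

>>> servo_tool:
  motion: [0,0,0,0,0,0.3,1,0,0,0,0,0,0.3,1,0,0,0,0,0,0,1]

```text
t: 23.85
eef_pos: [0.5592, -0.1153, 0.2251]
tool_rot: [-0.0, 0.755, 0.656, -0.002]
contact_force: [-6.0, -4.8, 5.1]
gripper_width: 0.258
grasp_force: 49.6
```

```bash
python3 st.py
```

```text
[ 0.5592 -0.1153  0.2251] closeyaw -0.14 0.25772494144047625 [-6.  -4.8  5.1] [-1.066  1.449 -0.038] 49.574076533317566 [-0.53  0.52  0.84  1.92 -0.48  0.91  0.41] 23.85
```

The torque rose straight away (0.29 N m, the same pattern as on the left), so the bolt is on its stop. I'll release, lift and retreat.

>>> servo_tool:
  motion: [0,0,0,0,0,0,0,0,0,0,0,0,0,0,0,0,0,0,0,0,0,0,0,0,0,0,0,0,0,0,-1,0,0,0,0]

```text
t: 24.48
eef_pos: [0.5603, -0.1127, 0.2443]
tool_rot: [-0.001, 0.754, 0.657, -0.001]
contact_force: [0.5, -0.5, 0.1]
gripper_width: 0.997
grasp_force: 0.0
```

>>> servo_tool:
  motion: [0,0,-1,0,0,0,0,0,0,-1,0,0,0,0,0,0,-1,0,0,0,0,-1,0,0,0,0,0,0,-1,0,0,0,0,0,0]

```text
t: 25.1
eef_pos: [0.5551, -0.154, 0.3048]
tool_rot: [0.0, 0.754, 0.657, -0.0]
contact_force: [0.5, -0.6, -0.6]
gripper_width: 1.004
grasp_force: 0.0
```

>>> servo_tool:
  motion: [-1,0,0,0,0,0,0,-1,0,0,0,0,0,0,-1,0,0,0,0,0,0,-1,0,0,0,0,0,0,0,0,0,0,0,0,0]

```text
t: 25.72
eef_pos: [0.5431, -0.2347, 0.3045]
tool_rot: [0.0, 0.755, 0.655, -0.001]
contact_force: [-0.6, -0.6, -0.3]
gripper_width: 0.997
grasp_force: 0.0
```

```bash
python3 st.py; python3 - <<'E'
from h import *
im=bot.read_camera("top")[:,:,::-1]
for u,v in((275,249),(393,240)):
    cr=np.ascontiguousarray(im[v-17:v+18,u-17:u+18])
    th=(cv2.cvtColor(cr,cv2.COLOR_BGR2GRAY)<70).astype(np.uint8)
    nl,lab,st,ce=cv2.connectedComponentsWithStats(th); i=1+np.argmax(st[1:,4]); ys,xs=np.where(lab==i)
    P=np.array([toworld("top",(x+u-17,y+v-17),.17)[:2] for x,y in zip(xs,ys)]); w,V=np.linalg.eigh(np.cov(P.T)); d=-V[:,1]*np.sign(V[1,1])
    print("yaw",np.arctan2(d[1],d[0]),np.sqrt(12*w))
E
```

```text
[ 0.5431 -0.2347  0.3045] closeyaw -0.141 0.9967279513403733 [-0.6 -0.6 -0.3] [ 0.043 -0.017 -0.016] 0.0 [-0.36  0.46  0.91  1.8  -0.41  1.08  0.55] 25.725
yaw -1.5483419749646732 [0.01591737 0.04780672]
yaw -1.4912131736432885 [0.01576226 0.04739167]
```

The right wing's yaw hasn't changed within noise, so it is on its stop.

```bash
python3 -c "
from station import bot
print(bot.hand_in())"
```

```text
the job is handed in; nothing more can be done
None
```

Both wing bolts are turned clockwise to their end stops and released, and I handed the job in at about 26 s; the pictures show the knob, bottle, jar and spare rack where they were, though the camera fit of the final bolt angles is only good to about 0.05 rad, so the stops rest mainly on the torque rise felt at each bolt.

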